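# Reload the tray stapler in the hatchery

### The arm

A 6-joint arm with a two-finger parallel gripper is mounted at the origin on the work surface. World frame = base frame: x ahead of the robot, y to its left, z up, the work surface at z = 0. Lengths are in m, angles in rad, forces in N, time in s.
With the tool pointing down it reaches from about 0.35 to 0.775 m from the base axis. Payload 5.5 kg.
Tool frame: the origin (TCP) lies at the very end of the fingers, on their centre line; the grasp point (between the pads) lies env.grasp_offset behind it (env.grasp_offset is the distance from the TCP to the grasp point, in m); x points along the fingers, y is the direction in which the jaws open and shut, and the axes are right-handed (so a half turn about x gives the same grasp; the last joint's range is limited). The gripper opens to 85 mm and grips with 20 to 120 N. Pads are 22 mm wide; open, the fingers measure 114 mm over their backs; the gripper's body (76 mm by 85 mm) begins 54 mm behind the grasp point. The pads swing forward as they close: fully open they stand 13 mm farther back than shut.
Start: joints at [1.083, 0.313, 0.046, 1.304, 0, 1.431], TCP at [0.196, 0.541, 0.231] pointing down, gripper open.
Joint ranges: [-2.76, 2.76], [-0.86, 1.69], [-1.03, 1.26], [-2.2, 2.34], [-1.47, 1.5], [-3.14, 3.14]. Speed limits (rad/s): [2.57, 2.57, 3.14, 3.14, 3.14, 3.14].

### API

Orientations are given as a unit quaternion [w, x, y, z].
In Python, from workcell import get_state, viewer, job, env gives the robot as it stands.
- The arm moves only by the tool send_rows, never from a script. Its argument "plan" is a list of rows, each a list of 6 numbers: the shift along the tool's x, y, z in mm, then the turn, a rotation vector about the tool's x, y, z in degrees. A call has exactly 10 rows; each row is the pose to reach, as a shift and turn from the pose commanded when the call began, along the tool's axes at that moment; what a row does not reach only later rows make up. A row lasts 1/8 s, in which the tool goes at most 62.5 mm and 10.7 degrees, less where a joint would pass 70% of its speed; a pose out of reach is approached as far as the arm can. A call with a gripper value outside its range is refused whole. "claw" is the finger opening in mm, from 0 to 85.4, set as the call begins (left out, the last holds). The fingers move at their own pace and stop on an object; "newtons" is the grip in N (left out, the last holds). Time passes only in rows, so rows that repeat a pose let the fingers close, or fill a call up. It gives the time, the measured TCP pose, the force and the opening at its end, in the units of the state.
- get_state(): the state, without advancing time (a new reading comes with each control period).
- viewer.read_camera(name): name is "side" or "top"; returns a dict with "frame" (420x560x3 uint8, blue, green, red), "mtx" (3x3 intrinsics, pixels), "rvec" (rotation vector, rad) and "tvec" (3), from world to camera coordinates, as OpenCV has them. Camera axes: x right, y down, z forward; pixel columns grow to the right and rows downward; lengths in m; the calibration is good to about 2 mm. A picture is of the moment at which its call begins. There is no depth.
- job.hand_in(): hands the job in, once; it reports no verdict.
The state is a dict: "clock": time; "joint_pos": joint angles; "qvel": joint speeds; "tau": joint torques, N m; "tcp_pos": TCP position; "orientation": TCP orientation; "wrist_force": force on the tool from outside, world axes, zero at the start; "ft_torque": the same for the moment, N m; "finger_gap": finger opening in m.
Only numpy, scipy, OpenCV 4.12 (cv2) and the standard library are available. Lean on these libraries where they do the work, as an engineer would, in place of code of your own. Each camera call takes 0.05 s, during which the arm holds its last target.

### The job

Reload the bench stapler used for mending egg trays: take the long strip of staples from the bench, push its end back against the stapler's spring follower until its other end clears the nose stop, and lower it flat onto the floor of the channel so that the spring holds it. Then slide the cover rail fully closed over it. Work gently, without ramming or forcing the strip in the stapler, and leave the other things on the bench where they are.

Things in the scene. Friction and masses are not known exactly. Their poses are not given: they have to be found in the camera images.
- strip: The long strip (stick) of steel staples, loose on the bench, standing on its legs: an inverted U 90 long (its x) x 18 wide (its y) x 28 mm high, 0.13 kg. Origin: centre of the underside. Both ends are alike, so it may go in either way round. Grip it across its width near the middle, and only its upper 15 mm, since its lower part goes down between the channel walls.
- magazine: Bench stapler's magazine, fixed. Origin: at bench height on the channel's centre line. x runs along the channel from nose to rear, y across, z up. The open-topped channel is 22 mm wide, its floor 25 mm above the bench; its walls (4 mm thick, x = -10 to 170 mm) end at 34 mm. A driver head 66 mm high stands at x = -92 to -52 mm. Keep the contact forces of strip on magazine under 35 N in all (seated, spring and stop alone make 16).
- channel (a point): Fixed point of the magazine on the channel floor at its x = 0. The nose stop, a small steel block across the channel, top 35 mm above the bench, has its rear face anywhere from 0 to 24 mm behind this point (+x): its gauge setting is not measured. A strip with its underside 37 to 44 mm above the bench passes over walls and nose stop and still meets the follower.
- follower_zone (a point): Fixed point of the magazine at x = 70 mm, 53 mm above the bench: top of the follower's front face if the gauge is at 0. The follower, a black block filling the channel, is clamped with the nose stop, so it stands 0 to 24 mm farther back, always 70 mm behind the stop (find it by touch or eye). Its spring pushes to -x: 4 N at rest, 8 N pushed back 20 mm, 9 N at 25 mm, where it stops dead.
- rail (a joint): Travel of the cover rail in m: 0 fully closed (towards the nose), about 0.1 open, 0.12 its open stop. Slides along the magazine's x with 2 N friction, stays where left. An aluminium cap 70 x 40 mm, roof 56 to 59 mm above the bench, spanning x = 45 to 115 mm when closed (plus the joint value when open). A strip not fully down blocks it.
- rail_tab (a point): Top centre of the black upright tab on the rail's roof, 85 mm above the bench; the tab is 14 mm along the channel, 16 mm across and 26 mm high. Same axes as the magazine. It can be gripped across the channel from above.
- stub: Leftover short stick of the same staples, 30 x 18 x 28 mm, loose; leave it. Origin: centre of the underside.
- carton: Cardboard carton 110 x 75 x 45 mm, leave it. Origin: centre of the underside.
- slat: Thin wooden slat 260 x 32 x 12 mm, leave it. Origin: centre of the underside.
- egg: Pale egg in a small wooden cup, 38 mm across, 60 mm high, leave it. Origin: centre of the underside.
- jar: Glass jar 72 mm across, 90 mm high, leave it. Origin: centre of the underside.
- hammer: Hammer lying on the bench, leave it. Origin: under its middle.
Not all that is in view belongs to the job. Several things have the shape of the strip; the one meant has the colours described above.

How it is judged:
By the outcome, as a careful person would: the job done as asked, in the order asked, and still so for the second after the job is handed in, with the robot touching nothing.
It also fails if it takes over 58 s, if anything falls off the work surface, if the arm or the gripper's body presses on something with over 40 N, if the wrist force passes 120 N, or if a joint passes its speed limit or range.

## Working session

There is one attempt and no reset: what is moved stays moved. The work goes in short steps, Python scripts to look and compute and a tool call to move; the robot and the scene stay as the last step left them, time stands still between calls to the robot, and variables do not carry over. Pictures are saved under pics/ and viewed, and the job is handed in when it is done.

Besides the shell and the picture viewer there is one more tool, called as a command line: name --pt "numbers of a row" for each row, then --argument value for the rest. send_rows: Moves the arm, as the interface text tells. Its arguments: {"type":"object","properties":{"plan":{"type":"array"},"claw":{"type":"number"},"newtons":{"type":"number"}},"required":["plan"]}

```bash
mkdir -p pics; cat > h.py <<'E'
import numpy as np,cv2
from workcell import get_state,viewer,job,env
def cam(n):
    d=viewer.read_camera(n);R=cv2.Rodrigues(np.array(d['rvec'],float))[0];return d['frame'],np.array(d['mtx'],float),R,np.array(d['tvec'],float).reshape(3)
def ray(c,u,v,z):
    _,K,R,t=c;o=-R.T@t;d=R.T@np.linalg.inv(K)@np.array([u,v,1.]);return o+d*(z-o[2])/d[2]
def proj(c,p):
    _,K,R,t=c;q=K@(R@np.array(p,float)+t);return q[:2]/q[2]
E
python3 - <<'E'
from h import *
for n in('top','side'):
    c=cam(n);cv2.imwrite(f'pics/{n}0.png',c[0]);np.savez(f'{n}0.npz',f=c[0],K=c[1],R=c[2],t=c[3]);print(n,-c[2].T@c[3])
s=get_state();print(s,env.grasp_offset)
E
```

```text
top [ 0.45053453 -0.0578522   1.62723825]
side [ 0.37516256 -1.1514335   0.85503611]
{'clock': 0.1, 'joint_pos': array([1.08339750e+00, 3.13926156e-01, 4.50823348e-02, 1.30360031e+00,
       1.39109722e-06, 1.43118587e+00]), 'qvel': array([ 0.00177874, -0.00321498,  0.00162898,  0.00183662,  0.00014197,
        0.00094294]), 'tau': array([ 3.22580447e-03, -4.81726384e+01,  2.99244440e+01,  1.27508288e-02,
       -9.73897613e-05,  1.96442994e-05]), 'tcp_pos': array([0.19576785, 0.54015829, 0.23049336]), 'orientation': array([ 0.69626216,  0.1217889 ,  0.69662243, -0.12289698]), 'wrist_force': array([ 0.17435769, -0.42017966, -0.06722432]), 'ft_torque': array([0.00662242, 0.01164692, 0.01581731]), 'finger_gap': 0.0856605094364345} 0.0187
```

View pics/top0.png

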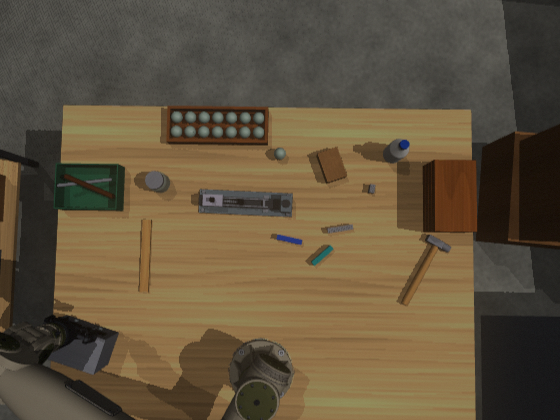

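View pics/side0.png

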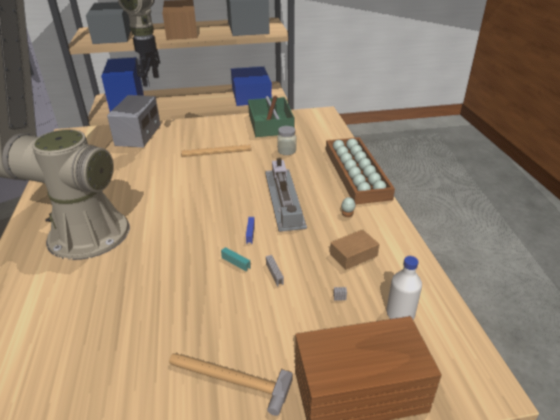

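The top view has the magazine at about (245,203), the steel strip at (340,229) and the grey stub at (371,189). There are also blue (290,240) and teal (321,255) decoys. I'll zoom in.

```bash
python3 - <<'E'
from h import *
f=np.load('top0.npz')['f'];cv2.imwrite('pics/t1.png',cv2.resize(f[180:250,190:370],None,fx=4.4,fy=4.4,interpolation=cv2.INTER_CUBIC))
f=np.load('side0.npz')['f'];cv2.imwrite('pics/s1.png',cv2.resize(f[150:290,235:355],None,fx=4.2,fy=4.2,interpolation=cv2.INTER_CUBIC))
E
```

```text
(no output)
```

View pics/t1.png

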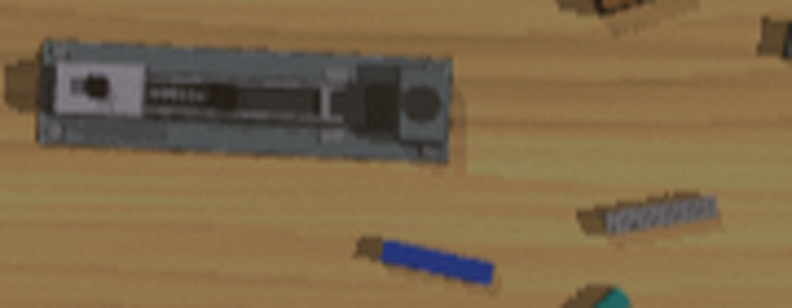

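View pics/s1.png

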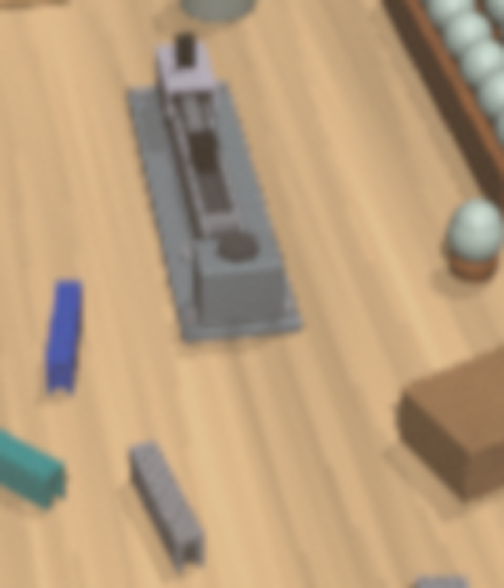

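```bash
python3 - <<'E'
from h import *
def crop(n,out,u,v,w,h,k):
    f=np.load(n+'0.npz')['f'];im=cv2.resize(f[v:v+h,u:u+w],None,fx=k,fy=k,interpolation=cv2.INTER_NEAREST)
    im=np.clip(im.astype(float)*1.6,0,255).astype('uint8')
    for i in range(0,w,10): cv2.putText(im,str(u+i),(i*k,10),0,.35,(0,255,255),1);cv2.line(im,(i*k,0),(i*k,h*k),(0,255,255),1) if 0 else cv2.line(im,(i*k,12),(i*k,18),(0,255,255),1)
    for i in range(0,h,5): cv2.putText(im,str(v+i),(0,i*k+4),0,.35,(0,255,255),1)
    cv2.imwrite(out,im)
crop('top','pics/t2.png',195,184,102,36,7)
crop('side','pics/s2.png',258,155,55,75,8)
crop('top','pics/t3.png',315,215,45,25,16)
E
```

```text
(no output)
```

View pics/t2.png

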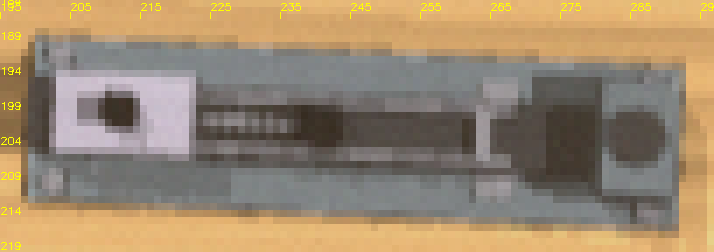

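View pics/s2.png

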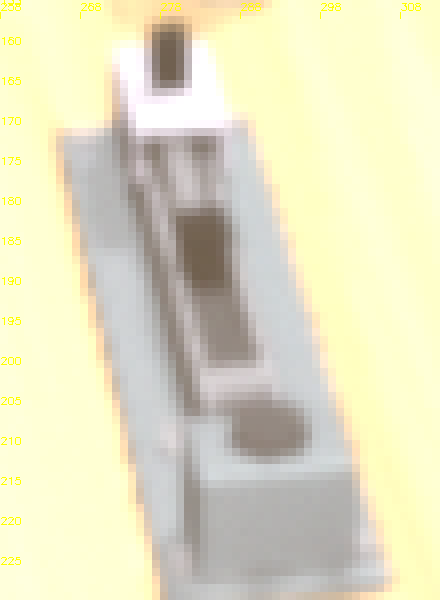

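View pics/t3.png

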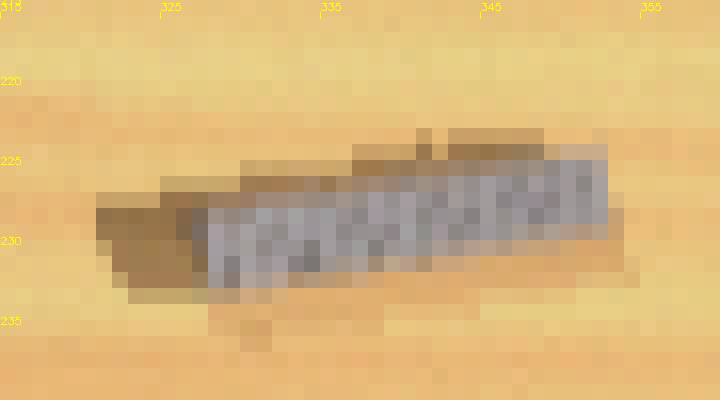

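The nose is on the right (–y): head top at u≈280–291, nose stop bar at u≈263–265, follower front at u≈243, open cover cap at u≈202–222. The strip runs from (328,231) to (352,227). Next I'll measure these.

```bash
cat > meas.py <<'E'
from h import *
def load(n):
    d=np.load(n+'0.npz');return d['f'],d['K'],d['R'],d['t']
T=load('top');S=load('side')
f=T[0].astype(int);sat=f.max(2)-f.min(2)
hsv=cv2.cvtColor(T[0],cv2.COLOR_BGR2HSV)
def big(mask,x0,y0,x1,y1):
    m=np.zeros(mask.shape,np.uint8);m[y0:y1,x0:x1]=mask[y0:y1,x0:x1]*255
    cs,_=cv2.findContours(m,cv2.RETR_EXTERNAL,cv2.CHAIN_APPROX_NONE);c=max(cs,key=cv2.contourArea);return c
E
python3 - <<'E'
from meas import *
gray=(hsv[...,1]<70)
c=big(gray&(hsv[...,2]>60),315,215,362,240);r=cv2.minAreaRect(c);b=cv2.boxPoints(r);print('strip',r)
M=cv2.moments(c);print(M['m10']/M['m00'],M['m01']/M['m00'],ray(T,r[0][0],r[0][1],.028))
for p in b:print(p,ray(T,*p,.028)[:2])
c=big(gray,190,180,300,222);r=cv2.minAreaRect(c);print('base',r);
for p in cv2.boxPoints(r):print(p,ray(T,*p,.008)[:2])
c=big((T[0].min(2)>115)&gray,195,190,230,212);r=cv2.minAreaRect(c);print('cap',r,ray(T,*r[0],.059))
print('head F/B,centre',[ray(T,*p,.066)[:2] for p in ((279.7,203.3),(291.3,203.7),(285.5,203.5))])
print('px',f[201,225:296].sum(1)//3)
print('row203',list(zip(range(255,296),f[203,255:296].sum(1)//3)))
for v in (194,195,196,197,205,206,207,208):print(v,f[v,200:226].sum(1)//3)
E
```

```text
strip ((339.67694091796875, 228.41537475585938), (5.209457874298096, 25.303083419799805), 82.87498474121094)
339.58666666666664 228.34166666666664 [ 0.5085538  -0.27173315  0.028     ]
[326.80002 227.4    ] [ 0.51143335 -0.22633798]
[351.90768 224.26154] [ 0.52388722 -0.31473632]
[352.55386 229.43076] [ 0.50567746 -0.31707777]
[327.4462  232.56921] [ 0.49322849 -0.22875272]
base ((245.2247314453125, 202.55567932128906), (93.04029846191406, 23.521167755126953), 2.602562189102173)
[198.21854 212.19177] [0.55975223 0.23384328]
[199.28659 188.69485] [0.64484846 0.23232458]
[292.23093 192.91959] [ 0.63435496 -0.10331837]
[291.16287 216.4165 ] [ 0.54959891 -0.10058942]
cap ((212.0, 199.5), (9.0, 18.0), 90.0) [0.60143126 0.17766915 0.059     ]
head F/B,centre [array([ 0.59097847, -0.05876216]), array([ 0.59018114, -0.09895395]), array([ 0.59057972, -0.07886232])]
px [ 82  71  87  85  87  67  78  59  74  61  71  52  40  30  30  32  31  29
  34  42  46  48  47  49  49  48  48  49  48  46  46  46  45  44  45  48
  35  40  98  96  52  45  44  43  47  46  48  47  36  36  37  37  35  36
  36  42 
[... 1039 characters left out ...]
]
195 [ 46  45  63 124 124 125 124 125 124 128 123 125 125 127 126 126 125 125
 121 120 122 121 111  72  83  85]
196 [ 46  46  58 125 124 124 126 126 125 124 103 113 112 115 125 125 127 128
 127 127 128 127 110  63  71  72]
197 [ 46  46  58 123 123 122 108 108 106  99  52  71  70  71 105 125 125 127
 126 126 126 127 106  65  61  64]
205 [ 50  42  68 101  99 100  99  98 102 100 102 101 101 102 106  97 107 110
 107 115 116 116  80  67  68  68]
206 [72 62 63 67 61 60 62 55 64 66 65 64 66 65 75 77 77 75 75 86 86 87 67 48
 48 41]
207 [82 76 78 71 71 70 68 69 77 72 70 68 69 70 70 69 71 69 66 65 66 66 66 62
 61 55]
208 [83 81 92 83 62 70 70 70 78 71 69 69 69 71 71 70 70 70 70 68 70 69 68 70
 69 69]
```

```bash
python3 - <<'E'
from meas import *
for u in (226,234,248,252,256,260,285):print(u,list(zip(range(193,215),(f[193:215,u-1:u+2].sum((1,2))//9).tolist())))
for u,z,n in ((262.4,.035,'stop rear'),(264.7,.035,'stop front'),(243.5,.053,'foll'),(242.5,.053,'foll'),(236.5,.053,'follback')):print(n,ray(T,u,202.5,z)[:2])
g=S[0].astype(int)
print('tab top',ray(T,205.5,199,.085),proj(T,(.6,.18,.085)))
# side: predicted positions
a=np.array([.0305,1,0]);O=np.array([.5945,-.007,0])
for n,x,z in(('headfronttop',-.052,.066),('headbacktop',-.092,.066),('stop0',0,.035),('stop24',.024,.035),('foll0',.07,.053),('foll24',.094,.053)):
    print(n,proj(T,O+a*x+[0,0,z]).round(1),proj(S,O+a*x+[0,0,z]).round(1))
E
```

```text
226 [(193, 82), (194, 83), (195, 84), (196, 73), (197, 68), (198, 67), (199, 43), (200, 68), (201, 80), (202, 52), (203, 41), (204, 69), (205, 76), (206, 47), (207, 58), (208, 69), (209, 71), (210, 70), (211, 70), (212, 77), (213, 76), (214, 84)]
234 [(193, 84), (194, 83), (195, 83), (196, 75), (197, 80), (198, 78), (199, 39), (200, 49), (201, 69), (202, 65), (203, 39), (204, 53), (205, 71), (206, 57), (207, 56), (208, 76), (209, 82), (210, 81), (211, 81), (212, 81), (213, 76), (214, 81)]
248 [(193, 83), (194, 82), (195, 82), (196, 81), (197, 72), (198, 67), (199, 65), (200, 44), (201, 48), (202, 47), (203, 48), (204, 47), (205, 73), (206, 79), (207, 50), (208, 60), (209, 75), (210, 81), (211, 82), (212, 82), (213, 84), (214, 74)]
252 [(193, 81), (194, 81), (195, 82), (196, 82), (197, 71), (198, 76), (199, 76), (200, 43), (201, 48), (202, 47), (203, 48), (204, 48), (205, 62), (206, 69), (207, 49), (208, 55), (209, 76), (210, 82), (211, 82), (212, 82), (213, 82), (214, 71)]
256 [(193, 81), (194, 82), (195, 81), (196, 81), (197, 74), (198, 78), (199, 81), (200, 49), (201, 46), (202, 47
[... 380 characters left out ...]
]
285 [(193, 78), (194, 72), (195, 68), (196, 80), (197, 81), (198, 79), (199, 67), (200, 48), (201, 46), (202, 47), (203, 47), (204, 47), (205, 48), (206, 45), (207, 58), (208, 77), (209, 82), (210, 82), (211, 70), (212, 48), (213, 57), (214, 65)]
stop rear [0.59570336 0.00242858]
stop front [ 0.59582333 -0.00570719]
foll [0.59308688 0.06788992]
foll [0.59303524 0.07139172]
follback [0.59272534 0.09240709]
tab top [0.60032578 0.19616737 0.085     ] [210.19553679 199.1630818 ]
headfronttop [279.8 202.7] [291.1 204.1]
headbacktop [291.3 203.3] [293.4 212.1]
stop0 [265.1 202.9] [288.3 202.7]
stop24 [258.3 202.6] [287.  198.3]
foll0 [244.9 201.5] [284.7 185.4]
foll24 [238.1 201.2] [283.6 181.4]
```

```bash
cat >> h.py <<'E'
from scipy.spatial.transform import Rotation as Ro
def cur():
    s=get_state();q=s['orientation'];return np.array(s['tcp_pos']),Ro.from_quat([q[1],q[2],q[3],q[0]])
def tgt(yaw): # tool x down, tool y at world yaw (deg)
    a=np.deg2rad(yaw);y=np.array([np.cos(a),np.sin(a),0]);x=np.array([0,0,-1.]);return Ro.from_matrix(np.c_[x,y,np.cross(x,y)])
def rel(p,yaw,p0=None,R0=None):
    if p0 is None:p0,R0=cur()
    return (R0.inv().apply(np.array(p)-p0)*1000).round(1),np.rad2deg((R0.inv()*tgt(yaw)).as_rotvec()).round(2)
E
python3 - <<'E'
from h import *
p,R=cur();print(R.as_matrix().round(4),np.rad2deg(np.arctan2(R.as_matrix()[1,1],R.as_matrix()[0,1])))
for yaw in(8.05,188.05):print(yaw,rel((.5085,-.2717,.15),yaw))
print(rel((.42,.15,.22),8))
E
```

```text
[[-8.000e-04  3.408e-01  9.401e-01]
 [-1.500e-03  9.401e-01 -3.408e-01]
 [-1.000e+00 -1.600e-03 -2.000e-04]] 70.07320501954483
8.05 (array([  81.4, -656.5,  570.7]), array([6.202e+01, 4.000e-02, 9.000e-02]))
188.05 (array([  81.4, -656.5,  570.7]), array([-1.1798e+02, -1.0000e-01,  4.0000e-02]))
(array([  10.9, -290.4,  343.8]), array([6.207e+01, 4.000e-02, 9.000e-02]))
```

send_rows --pt "0 -29 34 6 0 0" --pt "0 -58 68 12 0 0" --pt "0 -87 103 18 0 0" --pt "0 -116 137 24 0 0" --pt "0 -145 172 30 0 0" --pt "0 -174 206 36 0 0" --pt "0 -203 240 42 0 0" --pt "0 -232 275 48 0 0" --pt "0 -261 310 55 0 0" --pt "0 -290 344 62 0 0" --claw 85 --newtons 60

```text
clock: 1.35
tcp_pos: [0.4209, 0.1493, 0.231]
orientation: [0.533, 0.465, 0.533, -0.465]
wrist_force: [1.0, 0.8, -0.3]
finger_gap: 0.0852
```

```bash
python3 - <<'E'
from h import *
print(get_state()['clock'],cur()[0],rel((.5085,-.2717,.12),8.05),get_state()['wrist_force'])
E
```

```text
1.35 [0.42091076 0.14930364 0.2310445 ] (array([111. ,  29.4, 429. ]), array([-0.22, -0.01,  0.02])) [ 0.95701853  0.83148155 -0.33870901]
```

send_rows --pt "0 3 50 0 0 0" --pt "0 6 105 0 0 0" --pt "0 10 160 0 0 0" --pt "10 14 215 0 0 0" --pt "25 18 270 0 0 0" --pt "45 22 325 0 0 0" --pt "70 26 375 0 0 0" --pt "95 28 410 0 0 0" --pt "111 29.4 429 0 0 0" --pt "111 29.4 429 0 0 0"

```text
clock: 2.6
tcp_pos: [0.509, -0.2698, 0.1187]
orientation: [0.532, 0.464, 0.535, -0.464]
wrist_force: [-0.1, 0.4, -0.0]
finger_gap: 0.0847
```

```bash
python3 - <<'E'
from h import *
print(get_state()['clock'],cur()[0],rel((.5085,-.2717,.0135),8.05),get_state()['wrist_force'])
c=cam('side');cv2.imwrite('pics/s3.png',cv2.resize(c[0][150:310,180:360],None,fx=4,fy=3.7,interpolation=cv2.INTER_CUBIC))
E
```

```text
2.6 [ 0.50902165 -0.2697786   0.11866232] (array([105.2,  -0.6,   2.1]), array([-0.05, -0.15,  0.13])) [-0.06798262  0.43539424 -0.02661704]
```

View pics/s3.png

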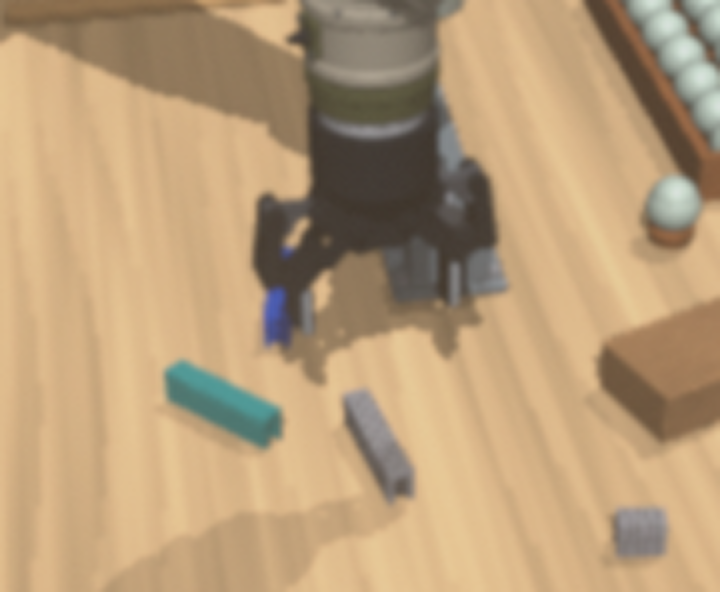

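send_rows --pt "15 -0.3 1 0 0 0" --pt "35 -0.6 2 0 0 0" --pt "55 -0.6 2 0 0 0" --pt "70 -0.6 2 0 0 0" --pt "82 -0.6 2 0 0 0" --pt "90 -0.6 2 0 0 0" --pt "97 -0.6 2 0 0 0" --pt "102 -0.6 2 0 0 0" --pt "105 -0.6 2 0 0 0" --pt "105 -0.6 2 0 0 0" --claw 50

```text
clock: 3.9
tcp_pos: [0.5096, -0.272, 0.0152]
orientation: [0.534, 0.464, 0.534, -0.464]
wrist_force: [-0.3, 0.4, 0.3]
finger_gap: 0.0501
```

```bash
python3 - <<'E'
from h import *
print(get_state()['clock'],cur()[0],rel((.5085,-.2717,.0135),8.05),get_state()['wrist_force'],get_state()['finger_gap'])
c=cam('side');cv2.imwrite('pics/s4.png',cv2.resize(c[0][210:300,210:330],None,fx=6,fy=6,interpolation=cv2.INTER_CUBIC))
E
```

```text
3.9 [ 0.50956924 -0.27198581  0.01517698] (array([ 1.7, -1. , -0.4]), array([ 0.02, -0.01,  0.  ])) [-0.33574972  0.44601182  0.28183602] 0.05013565463751574
```

View pics/s4.png

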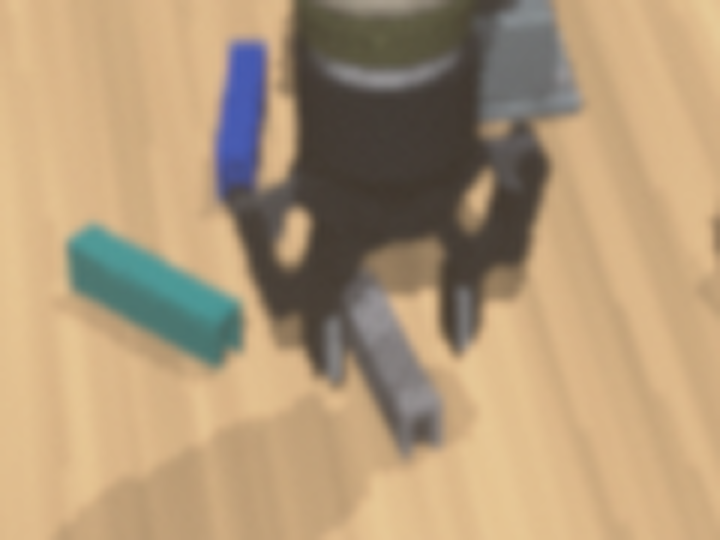

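send_rows --pt "1 -0.5 0 0 0 0" --pt "1 -0.5 0 0 0 0" --pt "1 -0.5 0 0 0 0" --pt "1 -0.5 0 0 0 0" --pt "1 -0.5 0 0 0 0" --pt "1 -0.5 0 0 0 0" --pt "1 -0.5 0 0 0 0" --pt "1 -0.5 0 0 0 0" --pt "1 -0.5 0 0 0 0" --pt "1 -0.5 0 0 0 0" --claw 10 --newtons 60

```text
clock: 5.2
tcp_pos: [0.5093, -0.2722, 0.0146]
orientation: [0.534, 0.464, 0.534, -0.464]
wrist_force: [-1.3, 0.3, 6.7]
finger_gap: 0.0166
```

send_rows --pt "-2 0 0 0 0 0" --pt "-6 0 0 0 0 0" --pt "-12 0 0 0 0 0" --pt "-22 0 0 0 0 0" --pt "-35 0 0 0 0 0" --pt "-50 0 0 0 0 0" --pt "-65 0 0 0 0 0" --pt "-78 0 0 0 0 0" --pt "-86 0 0 0 0 0" --pt "-90 0 0 0 0 0"

```text
clock: 6.45
tcp_pos: [0.5092, -0.2721, 0.1048]
orientation: [0.534, 0.464, 0.534, -0.464]
wrist_force: [0.0, -0.3, -2.4]
finger_gap: 0.0163
```

```bash
python3 - <<'E'
from h import *
s=get_state();p,R=cur();print(s['clock'],p,s['wrist_force'],s['finger_gap'])
a=np.array([.0305,1,0]);O=np.array([.594,-.007,0])
# strip centre at mag x 25 first hover: z underside 75
print(rel(O+a*.025+[0,0,.12],-1.75))
c=cam('side');cv2.imwrite('pics/s5.png',cv2.resize(c[0][180:300,210:330],None,fx=5,fy=5,interpolation=cv2.INTER_CUBIC))
E
```

```text
6.45 [ 0.50924754 -0.27210892  0.10484932] [ 0.04981563 -0.27043015 -2.39674637] 0.016276827053220266
(array([ -15.2,  125.4, -275.2]), array([ 9.82,  0.01, -0.03]))
```

View pics/s5.png

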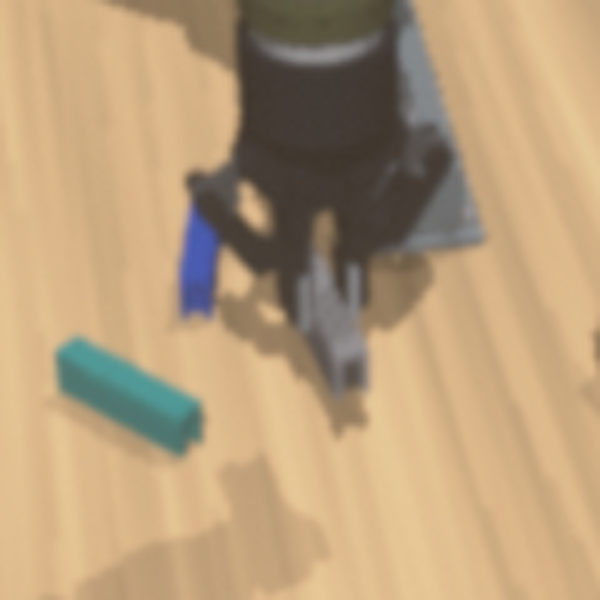

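send_rows --pt "-8 8 -15 1 0 0" --pt "-15 20 -40 2 0 0" --pt "-15 36 -72 3 0 0" --pt "-15 52 -106 4 0 0" --pt "-15 68 -142 5 0 0" --pt "-15 84 -178 6 0 0" --pt "-15 99 -212 7 0 0" --pt "-15 112 -243 8 0 0" --pt "-15 122 -265 9 0 0" --pt "-15 125 -272 9.8 0 0"

```text
clock: 7.75
tcp_pos: [0.5945, 0.0162, 0.1186]
orientation: [-0.492, -0.507, -0.493, 0.507]
wrist_force: [0.2, -1.0, -1.1]
finger_gap: 0.0165
```

send_rows --pt "0 0 0 0 0 0" --pt "0 0 0 0 0 0" --pt "3 0 0 0 0 0" --pt "8 0 0 0 0 0" --pt "14 0 0 0 0 0" --pt "20 0 0 0 0 0" --pt "25 0 0 0 0 0" --pt "28 0 0 0 0 0" --pt "30 0 0 0 0 0" --pt "30 0 0 0 0 0"

```text
clock: 9.0
tcp_pos: [0.5947, 0.0149, 0.0892]
orientation: [0.492, 0.507, 0.492, -0.507]
wrist_force: [-0.3, -0.4, -2.1]
finger_gap: 0.0162
```

```bash
python3 - <<'E'
from h import *
s=get_state();p,R=cur();print(s['clock'],p,s['wrist_force'],s['finger_gap'])
a=np.array([.0305,1,0]);O=np.array([.594,-.007,0])
print(rel(O+a*.022+[0,0,.055],-1.75))
for n in('top','side'):
    c=cam(n);np.savez(f'{n}1.npz',f=c[0],K=c[1],R=c[2],t=c[3])
    f=c[0]
    b=f[184:220,195:297] if n=='top' else f[150:235,250:320]
    k=7
    cv2.imwrite(f'pics/{n}6.png',cv2.convertScaleAbs(cv2.resize(b,None,fx=k,fy=k,interpolation=cv2.INTER_CUBIC),alpha=1.4))
E
```

```text
9.0 [0.59465398 0.01488144 0.08921937] [-0.27133989 -0.36974628 -2.10718116] 0.016246214031153207
(array([34.2,  0. , -0.1]), array([ 0.03, -0.01,  0.  ]))
```

View pics/top6.png

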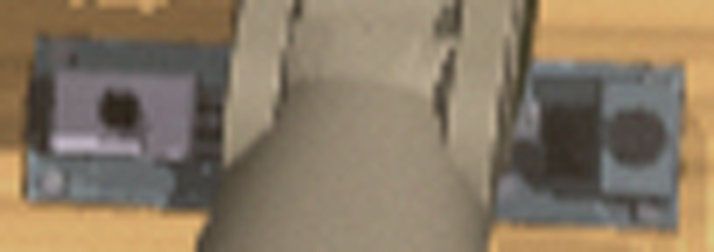

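View pics/side6.png

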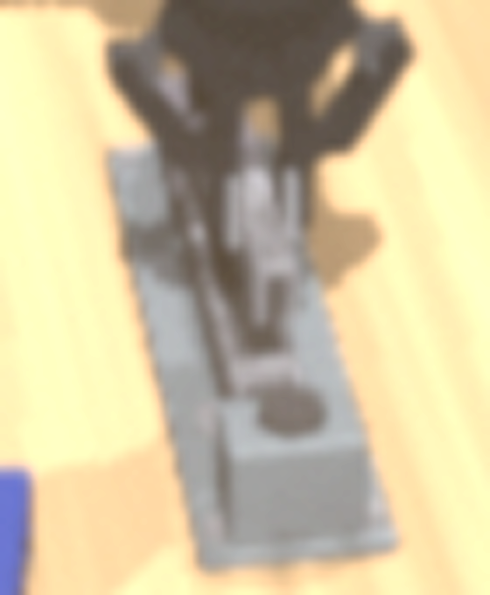

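```bash
python3 - <<'E'
from meas import *
O=np.array([.594,-.007]);a=np.array([.0305,1]);
def lat(c,u,v,z,n):
    p=ray(c,u,v,z)[:2];d=p-O;x=d@a;print(n,p.round(4),'magx %.1f lat(+wx) %.1f'%(x*1e3,(d[0]-a[0]*x)*1e3))
cv=lambda x,y:(250+x/7-.43,150+y/7-.43)
lat(S,*cv(291,411),.066,'circle side')
lat(S,*cv(219,437),.066,'headtop L nose'); lat(S,*cv(365,445),.066,'headtop R nose')
lat(S,*cv(240,372),.035,'stopL');lat(S,*cv(298,365),.035,'stopR')
# side original: base corners
for nm,(x,y) in dict(nl=(198,565),nr=(397,545),rl=(108,150)).items(): lat(S,*cv(x,y),.006,nm)
# from s2 picture: 258+x/8,155+y/8
dv=lambda x,y:(258+x/8-.5,155+y/8-.5)
for nm,(x,y),z in (('follower FL top',(182,208),.053),('fFL?',(180,242),.053),('fFR',(230,242),.053),('wallL outer top near head',(190,410),.034),('stop barL',(200,378),.035),('stop barR',(258,366),.035),('cap L',(130,130),.059),('cap R',(232,128),.059),('tab ',(170,28),.085)): lat(S,*dv(x,y),z,nm)
# top
lat(T,286,203.2,.066,'circ top');lat(T,256,202.6,.034,'chan top');lat(T,212.3,199.6,.059,'cap top');lat(T,245.2,202.56,.006,'base')
# strip end in held pose: expected centre
d=np.load('side1.npz');C=(d['f'],d['K'],d['R'],d['t'])
e=np.array([.5947,.0149-.045]);print('exp strip end top corners',[((proj(C,(e[0]+s*.009,e[1],z))-[250,150]+.43)*7).round(0) for s in(-1,1) for z in(.0746,.1026)])
E
```

```text
circle side [ 0.589  -0.0797] magx -72.8 lat(+wx) -2.8
headtop L nose [ 0.5565 -0.0919] magx -86.1 lat(+wx) -34.8
headtop R nose [ 0.6141 -0.1087] magx -101.1 lat(+wx) 23.2
stopL [ 0.5812 -0.0047] magx 1.9 lat(+wx) -12.9
stopR [ 0.6071 -0.0043] magx 3.1 lat(+wx) 13.0
nl [ 0.5458 -0.0987] magx -93.2 lat(+wx) -45.4
nr [ 0.6304 -0.1013] magx -93.2 lat(+wx) 39.3
rl [0.5585 0.2389] magx 244.8 lat(+wx) -42.9
follower FL top [0.5878 0.0944] magx 101.2 lat(+wx) -9.3
fFL? [0.5826 0.0698] magx 76.4 lat(+wx) -13.7
fFR [0.602 0.066] magx 73.2 lat(+wx) 5.8
wallL outer top near head [ 0.5707 -0.0176] magx -11.3 lat(+wx) -22.9
stop barL [0.578  0.0011] magx 7.7 lat(+wx) -16.2
stop barR [0.6014 0.0048] magx 12.0 lat(+wx) 7.1
cap L [0.5756 0.1481] magx 154.6 lat(+wx) -23.1
cap R [0.6172 0.1416] magx 149.3 lat(+wx) 18.6
tab  [0.5988 0.1831] magx 190.3 lat(+wx) -1.0
circ top [ 0.5916 -0.0806] magx -73.7 lat(+wx) -0.1
chan top [0.5951 0.0251] magx 32.2 lat(+wx) 0.1
cap top [0.6011 0.1766] magx 183.8 lat(+wx) 1.5
base [0.5972 0.0655] magx 72.6 lat(+wx) 1.0
exp strip end top corners [array([261., 328.]), array([261., 273.]), array([302., 324.]), array([303., 269.])]
```

send_rows --pt "3 0 0 0 0 0" --pt "8 0 0 0 0 0" --pt "14 0 0 0 0 0" --pt "20 0 0 0 0 0" --pt "25 0 0 0 0 0" --pt "28 0 0 0 0 0" --pt "30 0 0 0 0 0" --pt "32 0 0 0 0 0" --pt "33.5 0 0 0 0 0" --pt "33.5 0 0 0 0 0"

```text
clock: 10.35
tcp_pos: [0.5946, 0.0148, 0.0558]
orientation: [0.492, 0.507, 0.492, -0.507]
wrist_force: [-0.1, -0.4, -1.3]
finger_gap: 0.0167
```

```bash
python3 - <<'E'
from h import *
s=get_state();p,R=cur();print(s['clock'],p,s['wrist_force'],s['finger_gap'])
c=cam('side');np.savez('side2.npz',f=c[0],K=c[1],R=c[2],t=c[3])
k=16;f=cv2.convertScaleAbs(cv2.resize(c[0][180:216,268:306],None,fx=k,fy=k,interpolation=cv2.INTER_CUBIC),alpha=1.5)
for i in range(0,38,5):cv2.putText(f,str(268+i),(i*k+k//2,10),0,.4,(0,0,255),1)
for i in range(0,36,5):cv2.putText(f,str(180+i),(0,i*k+k//2+4),0,.4,(0,0,255),1)
cv2.imwrite('pics/s7.png',f)
print([(proj(c,(p[0]+sg*.009,p[1]-.045,z))).round(1) for sg in(-1,1) for z in(p[2]-.0146,p[2]+.0134)])
E
```

```text
10.35 [0.59464993 0.01484886 0.05575688] [-0.05999741 -0.40987209 -1.34346188] 0.01673071204230791
[array([286.8, 205.6]), array([286.8, 198. ]), array([292.7, 205. ]), array([292.7, 197.3])]
```

View pics/s7.png

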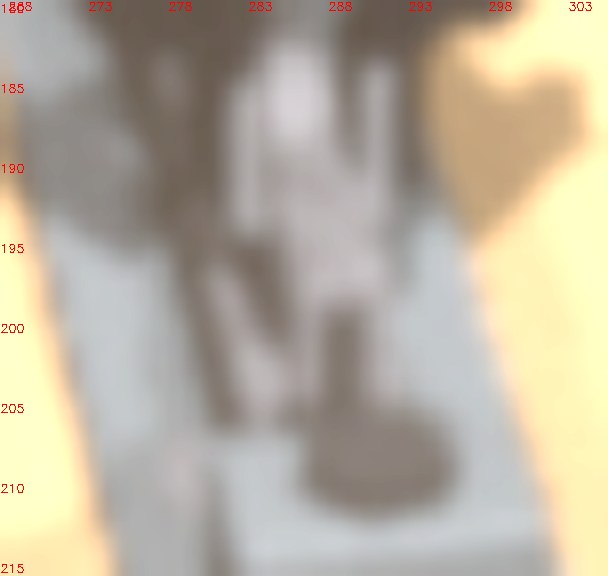

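send_rows --pt "0 0 -1 0 0 0" --pt "0 0 -2 0 0 0" --pt "0 0 -3 0 0 0" --pt "0 0 -4 0 0 0" --pt "0 0 -5 0 0 0" --pt "0 0 -6 0 0 0" --pt "0 0 -7 0 0 0" --pt "0 0 -7 0 0 0" --pt "0 0 -7 0 0 0" --pt "0 0 -7 0 0 0"

```text
clock: 11.65
tcp_pos: [0.5949, 0.0218, 0.0558]
orientation: [0.492, 0.508, 0.492, -0.507]
wrist_force: [-0.6, -0.3, -1.8]
finger_gap: 0.0167
```

send_rows --pt "0 0 -0.5 0 0 0" --pt "0 0 -1 0 0 0" --pt "0 0 -1.5 0 0 0" --pt "0 0 -2 0 0 0" --pt "0 0 -2 0 0 0" --pt "0 0 -2 0 0 0" --pt "0 0 -2 0 0 0" --pt "0 0 -2 0 0 0" --pt "0 0 -2 0 0 0" --pt "0 0 -2 0 0 0"

```text
clock: 12.9
tcp_pos: [0.595, 0.0238, 0.0558]
orientation: [0.492, 0.508, 0.492, -0.507]
wrist_force: [-1.7, 0.4, -1.9]
finger_gap: 0.0162
```

send_rows --pt "0 0 -0.5 0 0 0" --pt "0 0 -1 0 0 0" --pt "0 0 -1.5 0 0 0" --pt "0 0 -2 0 0 0" --pt "0 0 -2 0 0 0" --pt "0 0 -2 0 0 0" --pt "0 0 -2 0 0 0" --pt "0 0 -2 0 0 0" --pt "0 0 -2 0 0 0" --pt "0 0 -2 0 0 0"

```text
clock: 14.15
tcp_pos: [0.595, 0.0258, 0.0558]
orientation: [0.492, 0.508, 0.492, -0.507]
wrist_force: [1.2, 0.6, -1.1]
finger_gap: 0.0164
```

send_rows --pt "0 0 -0.5 0 0 0" --pt "0 0 -1 0 0 0" --pt "0 0 -1.5 0 0 0" --pt "0 0 -2 0 0 0" --pt "0 0 -2 0 0 0" --pt "0 0 -2 0 0 0" --pt "0 0 -2 0 0 0" --pt "0 0 -2 0 0 0" --pt "0 0 -2 0 0 0" --pt "0 0 -2 0 0 0"

```text
clock: 15.4
tcp_pos: [0.5951, 0.0278, 0.0558]
orientation: [0.492, 0.507, 0.492, -0.507]
wrist_force: [-0.5, -3.4, -0.5]
finger_gap: 0.016
```

send_rows --pt "0 0 -0.5 0 0 0" --pt "0 0 -1 0 0 0" --pt "0 0 -1.5 0 0 0" --pt "0 0 -2 0 0 0" --pt "0 0 -2 0 0 0" --pt "0 0 -2 0 0 0" --pt "0 0 -2 0 0 0" --pt "0 0 -2 0 0 0" --pt "0 0 -2 0 0 0" --pt "0 0 -2 0 0 0"

```text
clock: 16.65
tcp_pos: [0.5951, 0.0298, 0.0558]
orientation: [0.492, 0.508, 0.492, -0.507]
wrist_force: [-0.5, -3.2, -1.6]
finger_gap: 0.0164
```

send_rows --pt "0 0 -1.5 0 0 0" --pt "0 0 -3.5 0 0 0" --pt "0 0 -6 0 0 0" --pt "0 0 -8.5 0 0 0" --pt "0 0 -11 0 0 0" --pt "0 0 -13.5 0 0 0" --pt "0 0 -16 0 0 0" --pt "0 0 -18 0 0 0" --pt "0 0 -19 0 0 0" --pt "0 0 -19 0 0 0"

```text
clock: 17.9
tcp_pos: [0.5957, 0.0479, 0.0559]
orientation: [-0.493, -0.507, -0.492, 0.508]
wrist_force: [-0.8, -8.3, -0.3]
finger_gap: 0.0164
```

```bash
python3 - <<'E'
from h import *
for i in range(2):
    c=cam('side')
    s=get_state();p,R=cur();print(s['clock'],p,s['wrist_force'],s['ft_torque'],s['finger_gap'])
np.savez('side3.npz',f=c[0],K=c[1],R=c[2],t=c[3])
k=16;f=cv2.convertScaleAbs(cv2.resize(c[0][180:216,268:306],None,fx=k,fy=k,interpolation=cv2.INTER_CUBIC),alpha=1.6)
for i in range(0,38,5):cv2.putText(f,str(268+i),(i*k+k//2,10),0,.4,(0,0,255),1)
for i in range(0,36,5):cv2.putText(f,str(180+i),(0,i*k+k//2+4),0,.4,(0,0,255),1)
cv2.imwrite('pics/s8.png',f)
O=np.array([.594,-.007]);a=np.array([.0305,1]);e=p[:2]-.045*a
print([(proj(c,(e[0]+sg*.009,e[1],z))).round(1) for sg in(-1,1) for z in(p[2]-.0146,p[2]+.0134)])
print('lat',p[0]-O[0]-.0305*(p[1]-O[1]))
E
```

```text
17.95 [0.59570552 0.04786715 0.05591094] [-0.281936   -7.7174506  -0.08395868] [-1.73068352  0.20740274 -0.03786505] 0.01643053714307059
18.0 [0.59571541 0.04787927 0.05589642] [-0.74201017 -7.74147673 -0.59251459] [-1.6894943   0.13169638 -0.04174143] 0.016685374374382365
[array([284.7, 199.5]), array([284.7, 191.9]), array([290.5, 198.9]), array([290.5, 191.3])]
lat 4.159462657393818e-05
```

View pics/s8.png

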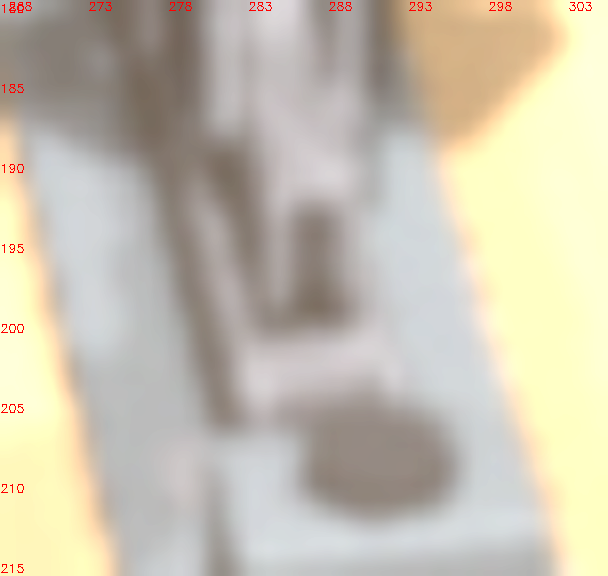

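send_rows --pt "0 0 -0.5 0 0 0" --pt "0 0 -1 0 0 0" --pt "0 0 -1.5 0 0 0" --pt "0 0 -2 0 0 0" --pt "0 0 -2 0 0 0" --pt "0 0 -2 0 0 0" --pt "0 0 -2 0 0 0" --pt "0 0 -2 0 0 0" --pt "0 0 -2 0 0 0" --pt "0 0 -2 0 0 0"

```text
clock: 19.25
tcp_pos: [0.5958, 0.0497, 0.0559]
orientation: [-0.493, -0.507, -0.492, 0.508]
wrist_force: [-0.1, -7.8, -0.9]
finger_gap: 0.0164
```

send_rows --pt "1 0 0 0 0 0" --pt "2 0 0 0 0 0" --pt "3 0 0 0 0 0" --pt "4 0 0 0 0 0" --pt "5 0 0 0 0 0" --pt "6 0 0 0 0 0" --pt "7 0 0 0 0 0" --pt "8 0 0 0 0 0" --pt "8 0 0 0 0 0" --pt "8 0 0 0 0 0"

```text
clock: 20.5
tcp_pos: [0.5967, 0.0497, 0.0485]
orientation: [-0.493, -0.508, -0.491, 0.508]
wrist_force: [0.2, -8.6, 1.6]
finger_gap: 0.0162
```

```bash
python3 - <<'E'
from h import *
c=cam('side')
s=get_state();p,R=cur();print(s['clock'],p,s['wrist_force'],s['ft_torque'],s['finger_gap']);print(R.as_matrix().round(4))
k=16;f=cv2.convertScaleAbs(cv2.resize(c[0][180:216,268:306],None,fx=k,fy=k,interpolation=cv2.INTER_CUBIC),alpha=1.6)
for i in range(0,38,5):cv2.putText(f,str(268+i),(i*k+k//2,10),0,.4,(0,0,255),1)
for i in range(0,36,5):cv2.putText(f,str(180+i),(0,i*k+k//2+4),0,.4,(0,0,255),1)
cv2.imwrite('pics/s9.png',f)
E
```

```text
20.55 [0.5966847  0.04973477 0.048542  ] [-0.39237649 -7.8824182   2.12559082] [-1.6216469   0.01285284 -0.06133947] 0.0162595879751698
[[ 0.0019  0.9995 -0.0311]
 [-0.0021 -0.0311 -0.9995]
 [-1.      0.002   0.0021]]
```

View pics/s9.png

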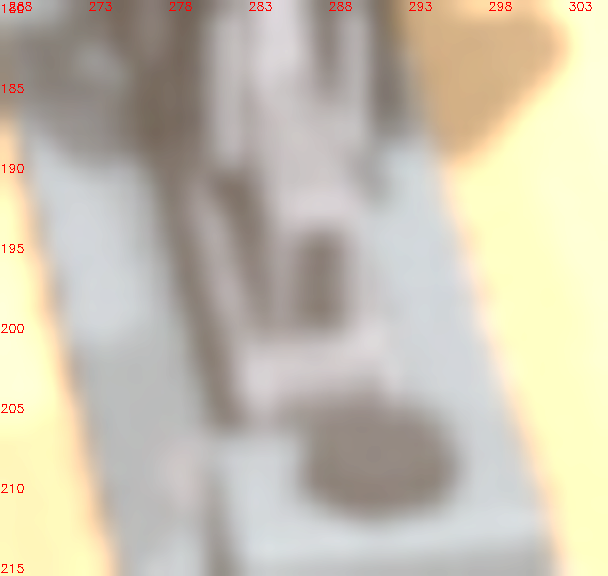

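send_rows --pt "0 -0.4 0 0 0 0" --pt "0 -0.8 0 0 0 0" --pt "0 -0.8 0 0 0 0" --pt "1 -0.8 0 0 0 0" --pt "2 -0.8 0 0 0 0" --pt "3 -0.8 0 0 0 0" --pt "4 -0.8 0 0 0 0" --pt "5 -0.8 0 0 0 0" --pt "5 -0.8 0 0 0 0" --pt "5 -0.8 0 0 0 0"

```text
clock: 21.8
tcp_pos: [0.5961, 0.0497, 0.0436]
orientation: [0.493, 0.508, 0.491, -0.508]
wrist_force: [-0.1, -8.2, 1.2]
finger_gap: 0.0163
```

send_rows --pt "0.5 0 0 0 0 0" --pt "1 0 0 0 0 0" --pt "1.5 0 0 0 0 0" --pt "2 0 0 0 0 0" --pt "2.5 0 0 0 0 0" --pt "3 0 0 0 0 0" --pt "3 0 0 0 0 0" --pt "3 0 0 0 0 0" --pt "3 0 0 0 0 0" --pt "3 0 0 0 0 0"

```text
clock: 23.05
tcp_pos: [0.596, 0.0497, 0.0405]
orientation: [-0.493, -0.508, -0.491, 0.508]
wrist_force: [0.2, -8.5, 1.8]
finger_gap: 0.0163
```

send_rows --pt "0.3 0 0 0 0 0" --pt "0.6 0 0 0 0 0" --pt "0.9 0 0 0 0 0" --pt "0.9 0 0 0 0 0" --pt "0.9 0 0 0 0 0" --pt "0.9 0 0 0 0 0" --pt "0.9 0 0 0 0 0" --pt "0.9 0 0 0 0 0" --pt "0.9 0 0 0 0 0" --pt "0.9 0 0 0 0 0"

```text
clock: 24.3
tcp_pos: [0.5959, 0.0497, 0.0397]
orientation: [-0.493, -0.508, -0.491, 0.508]
wrist_force: [-0.1, -8.3, 0.9]
finger_gap: 0.0159
```

send_rows --pt "0.3 0 0 0 0 0" --pt "0.6 0 0 0 0 0" --pt "0.6 0 0 0 0 0" --pt "0.6 0 0 0 0 0" --pt "0.6 0 0 0 0 0" --pt "0.6 0 0 0 0 0" --pt "0.6 0 0 0 0 0" --pt "0.6 0 0 0 0 0" --pt "0.6 0 0 0 0 0" --pt "0.6 0 0 0 0 0"

```text
clock: 25.55
tcp_pos: [0.596, 0.0497, 0.0396]
orientation: [0.493, 0.508, 0.491, -0.508]
wrist_force: [-0.4, -7.3, 4.7]
finger_gap: 0.016
```

send_rows --pt "0 0 0.5 0 0 0" --pt "0 0 1 0 0 0" --pt "0 0 1.5 0 0 0" --pt "0 0 2 0 0 0" --pt "0 0 2 0 0 0" --pt "0 0 2 0 0 0" --pt "0 0 2 0 0 0" --pt "0 0 2 0 0 0" --pt "0 0 2 0 0 0" --pt "0 0 2 0 0 0"

```text
clock: 26.8
tcp_pos: [0.596, 0.0482, 0.0396]
orientation: [0.493, 0.508, 0.491, -0.507]
wrist_force: [-0.6, -7.7, 5.1]
finger_gap: 0.0165
```

```bash
python3 - <<'E'
from h import *
c=cam('side')
s=get_state();p,R=cur();print(s['clock'],p,s['wrist_force'],s['ft_torque'],s['finger_gap'])
k=16;f=cv2.convertScaleAbs(cv2.resize(c[0][180:216,268:306],None,fx=k,fy=k,interpolation=cv2.INTER_CUBIC),alpha=1.6)
cv2.imwrite('pics/s10.png',f)
E
```

```text
26.85 [0.59599642 0.04822665 0.03964445] [-0.50634377 -6.86805248  5.49866619] [-1.30825488  0.22077783 -0.04342842] 0.016225705528784898
```

View pics/s10.png

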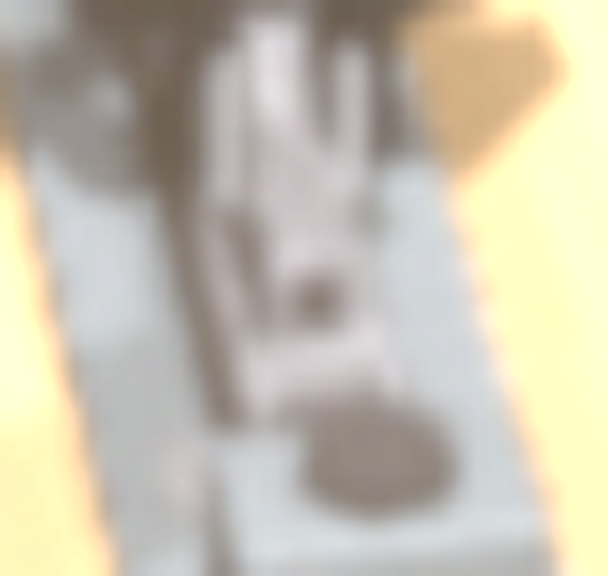

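send_rows --pt "0 0 0.3 0 0 0" --pt "0 0 0.6 0 0 0" --pt "0 0 1 0 0 0" --pt "0 0 1 0 0 0" --pt "0 0 1 0 0 0" --pt "0 0 1 0 0 0" --pt "0 0 1 0 0 0" --pt "0 0 1 0 0 0" --pt "0 0 1 0 0 0" --pt "0 0 1 0 0 0"

```text
clock: 28.1
tcp_pos: [0.596, 0.0473, 0.0396]
orientation: [0.493, 0.508, 0.491, -0.507]
wrist_force: [-1.0, -6.7, 5.0]
finger_gap: 0.0165
```

send_rows --pt "0 0 0.3 0 0 0" --pt "0 0 0.6 0 0 0" --pt "0 0 1 0 0 0" --pt "0 0 1 0 0 0" --pt "0 0 1 0 0 0" --pt "0 0 1 0 0 0" --pt "0 0 1 0 0 0" --pt "0 0 1 0 0 0" --pt "0 0 1 0 0 0" --pt "0 0 1 0 0 0"

```text
clock: 29.35
tcp_pos: [0.596, 0.0473, 0.0396]
orientation: [0.493, 0.508, 0.492, -0.507]
wrist_force: [-1.0, -3.8, 5.9]
finger_gap: 0.0165
```

send_rows --pt "0 0 0 0 0 0" --pt "0 0 0 0 0 0" --pt "0 0 0 0 0 0" --pt "0 0 0 0 0 0" --pt "-5 0 0 0 0 0" --pt "-15 0 0 0 0 0" --pt "-30 0 0 0 0 0" --pt "-50 0 0 0 0 0" --pt "-70 0 0 0 0 0" --pt "-80 0 0 0 0 0" --claw 45

```text
clock: 30.6
tcp_pos: [0.5959, 0.0468, 0.1207]
orientation: [0.493, 0.508, 0.492, -0.507]
wrist_force: [-0.6, 0.3, -0.2]
finger_gap: 0.0451
```

```bash
python3 - <<'E'
from h import *
c=cam('side')
s=get_state();p,R=cur();print(s['clock'],p,s['wrist_force'],s['finger_gap'])
k=8;f=cv2.convertScaleAbs(cv2.resize(c[0][150:222,255:320],None,fx=k,fy=k,interpolation=cv2.INTER_CUBIC),alpha=1.5)
cv2.imwrite('pics/s11.png',f)
# tab: lateral on line; magx from original views
O=np.array([.594,-.007]);a=np.array([.0305,1])
d=np.load('top0.npz');T=(d['f'],d['K'],d['R'],d['t'])
for u,v in((202.4,199.8),(222.2,200.2)):print('cap edge',(ray(T,u,v,.059)[1]+.007))
d=np.load('side0.npz');S=(d['f'],d['K'],d['R'],d['t'])
print('tab side',ray(S,258+170/8-.5,155+28/8-.5,.085))
f=T[0].astype(int).sum(2)//3
for v in range(196,204):print(v,f[v,202:220])
E
```

```text
30.65 [0.59624295 0.04678163 0.12137916] [ 0.08987139 -0.65977807  0.71439484] 0.04489707922485592
cap edge 0.21822080384585849
cap edge 0.14895398243963218
tab side [0.59885   0.1831348 0.085    ]
196 [ 58 125 124 124 126 126 125 124 103 113 112 115 125 125 127 128 127 127]
197 [ 58 123 123 122 108 108 106  99  52  71  70  71 105 125 125 127 126 126]
198 [ 57 121 120 121  78  79  78  52  31  31  32  29  64 125 123 124 125 123]
199 [ 65 122 121 120  78  78  77  44  30  31  32  29  58 113 123 123 124 126]
200 [ 77 122 123 120  79  79  77  45  31  30  30  31  57 106 124 125 124 126]
201 [ 78 122 125 121 100 100 100  85  44  31  32  30  68 105 115 127 125 126]
202 [ 75 124 123 125 124 124 123 122  90  81  72  67  88 104 114 123 123 124]
203 [ 87 125 124 124 123 123 124 122 124 122 104 104 103 105 122 122 125 123]
```

View pics/s11.png

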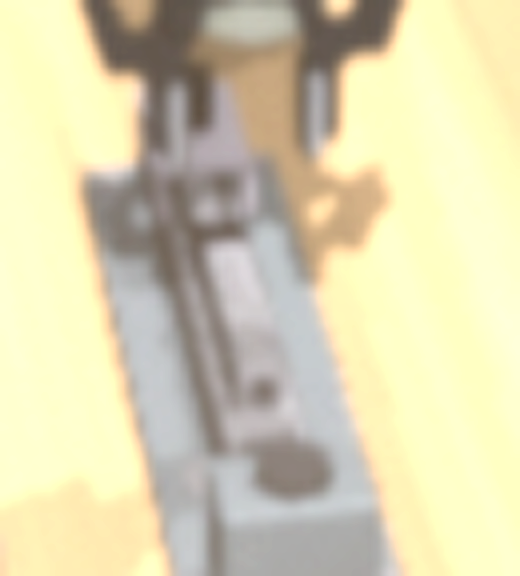

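The strip is seated, with only a little of its end showing above the stop. Next I'll grip the tab, which is at about (0.5996, 0.177), with its top at z = 0.085.

send_rows --pt "0 0 -10 0 0 0" --pt "0 0 -30 0 0 0" --pt "0 0 -55 0 0 0" --pt "0 0 -80 0 0 0" --pt "0 0 -105 0 0 0" --pt "0 0 -122 0 0 0" --pt "5 0 -130 0 0 0" --pt "15 0 -130 0 0 0" --pt "25 0 -130 0 0 0" --pt "25 0 -130 0 0 0"

```text
clock: 31.9
tcp_pos: [0.5978, 0.1758, 0.0918]
orientation: [-0.492, -0.507, -0.493, 0.509]
wrist_force: [0.2, -0.3, -0.9]
finger_gap: 0.045
```

```bash
python3 - <<'E'
from h import *
c=cam('side')
s=get_state();p,R=cur();print(s['clock'],p,s['wrist_force'],s['finger_gap'],rel((.5996,.177,.067),-1.75))
k=8;f=cv2.convertScaleAbs(cv2.resize(c[0][120:192,245:325],None,fx=k,fy=k,interpolation=cv2.INTER_CUBIC),alpha=1.5)
cv2.imwrite('pics/s12.png',f)
E
```

```text
31.95 [0.59826386 0.17597471 0.09247937] [-1.10867169  0.3734621   0.76325344] 0.04488015902288827 (array([25.5,  1.3, -1.1]), array([-0.04,  0.02,  0.09]))
```

View pics/s12.png

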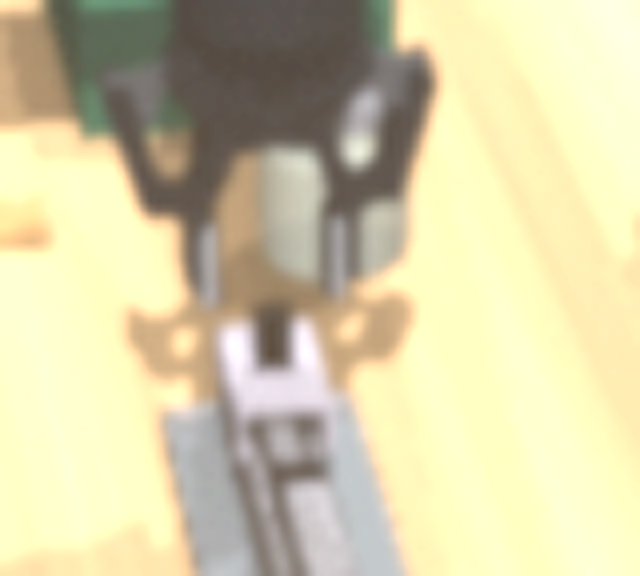

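send_rows --pt "6 1 -1 0 0 0" --pt "12 1 -1 0 0 0" --pt "18 1 -1 0 0 0" --pt "23 1 -1 0 0 0" --pt "25 1 -1 0 0 0" --pt "25 1 -1 0 0 0" --pt "25 1 -1 0 0 0" --pt "25 1 -1 0 0 0" --pt "25 1 -1 0 0 0" --pt "25 1 -1 0 0 0"

```text
clock: 33.2
tcp_pos: [0.5999, 0.1778, 0.0684]
orientation: [0.492, 0.508, 0.492, -0.507]
wrist_force: [-0.8, 0.6, -0.2]
finger_gap: 0.0449
```

send_rows --pt "0 0 0 0 0 0" --pt "0 0 0 0 0 0" --pt "0 0 0 0 0 0" --pt "0 0 0 0 0 0" --pt "0 0 0 0 0 0" --pt "0 0 0 0 0 0" --pt "0 0 0 0 0 0" --pt "0 0 0 0 0 0" --pt "0 0 0 0 0 0" --pt "0 0 0 0 0 0" --claw 8 --newtons 30

```text
clock: 34.45
tcp_pos: [0.5989, 0.1778, 0.0684]
orientation: [-0.492, -0.507, -0.493, 0.508]
wrist_force: [-5.1, 0.5, 5.6]
finger_gap: 0.0154
```

send_rows --pt "-0.5 -0.7 4 0 0 0" --pt "-0.5 -0.7 13 0 0 0" --pt "-0.5 -0.7 25 0 0 0" --pt "-0.5 -0.7 38 0 0 0" --pt "-0.5 -0.7 51 0 0 0" --pt "-0.5 -0.7 64 0 0 0" --pt "-0.5 -0.7 76 0 0 0" --pt "-0.5 -0.7 85 0 0 0" --pt "-0.5 -0.7 90 0 0 0" --pt "-0.5 -0.7 90 0 0 0"

```text
clock: 35.7
tcp_pos: [0.5959, 0.0866, 0.0685]
orientation: [-0.492, -0.507, -0.492, 0.508]
wrist_force: [-3.7, -1.1, -2.1]
finger_gap: 0.0151
```

```bash
python3 - <<'E'
from h import *
c=cam('side')
s=get_state();p,R=cur();print(s['clock'],p,s['wrist_force'],s['finger_gap'],p[0]-.594-.0305*(p[1]+.007))
k=8;f=cv2.convertScaleAbs(cv2.resize(c[0][150:222,245:325],None,fx=k,fy=k,interpolation=cv2.INTER_CUBIC),alpha=1.5)
cv2.imwrite('pics/s13.png',f)
E
```

```text
35.75 [0.59593246 0.08683123 0.06850266] [-4.42541532 -1.12591013 -2.92702021] 0.01526370441159904 -0.0009293937495642554
```

View pics/s13.png

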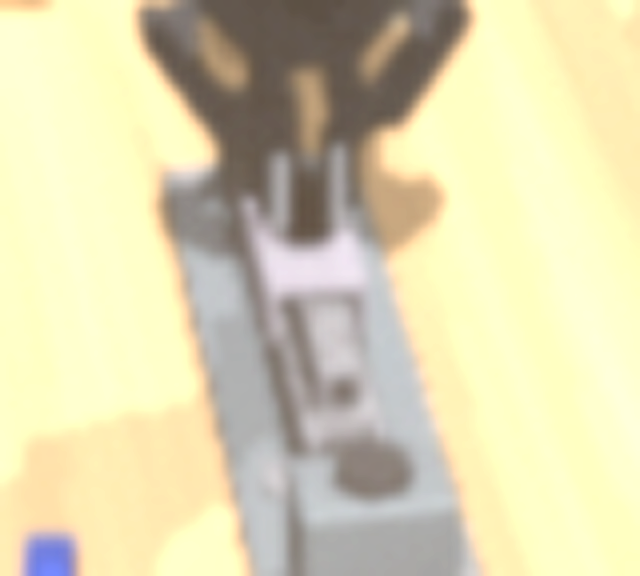

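send_rows --pt "0 -0.5 1.5 0 0 0" --pt "0 -0.5 3 0 0 0" --pt "0 -0.5 4.5 0 0 0" --pt "0 -0.5 6 0 0 0" --pt "0 -0.5 7.5 0 0 0" --pt "0 -0.5 9 0 0 0" --pt "0 -0.5 10 0 0 0" --pt "0 -0.5 10.5 0 0 0" --pt "0 -0.5 11 0 0 0" --pt "0 -0.5 11 0 0 0"

```text
clock: 37.0
tcp_pos: [0.5956, 0.0767, 0.0686]
orientation: [-0.492, -0.507, -0.492, 0.508]
wrist_force: [0.0, 1.3, -10.8]
finger_gap: 0.0152
```

send_rows --pt "0 0 0.5 0 0 0" --pt "0 0 1 0 0 0" --pt "0 0 1.5 0 0 0" --pt "0 0 2 0 0 0" --pt "0 0 2 0 0 0" --pt "0 0 2 0 0 0" --pt "0 0 2 0 0 0" --pt "0 0 2 0 0 0" --pt "0 0 2 0 0 0" --pt "0 0 2 0 0 0"

```text
clock: 38.25
tcp_pos: [0.5955, 0.0747, 0.0687]
orientation: [-0.492, -0.507, -0.492, 0.508]
wrist_force: [1.9, 0.9, -15.8]
finger_gap: 0.0148
```

send_rows --pt "0.5 0 0 0 0 0" --pt "1 0 0 0 0 0" --pt "1 0 0.5 0 0 0" --pt "1 0 1 0 0 0" --pt "1 0 1.5 0 0 0" --pt "1 0 2 0 0 0" --pt "1 0 2 0 0 0" --pt "1 0 2 0 0 0" --pt "1 0 2 0 0 0" --pt "1 0 2 0 0 0"

```text
clock: 39.5
tcp_pos: [0.5955, 0.0731, 0.0685]
orientation: [0.492, 0.508, 0.492, -0.507]
wrist_force: [-3.4, 2.8, 1.4]
finger_gap: 0.0154
```

send_rows --pt "0 0 0.5 0 0 0" --pt "0 0 1 0 0 0" --pt "0 0 1.5 0 0 0" --pt "0 0 1.5 0 0 0" --pt "0 0 1.5 0 0 0" --pt "0 0 1.5 0 0 0" --pt "0 0 1.5 0 0 0" --pt "0 0 1.5 0 0 0" --pt "0 0 1.5 0 0 0" --pt "0 0 1.5 0 0 0"

```text
clock: 40.75
tcp_pos: [0.5955, 0.073, 0.0685]
orientation: [0.492, 0.508, 0.493, -0.506]
wrist_force: [-4.2, 7.3, 1.2]
finger_gap: 0.0146
```

send_rows --pt "0 0 0.5 0 0 0" --pt "0 0 0.5 0 0 0" --pt "0 0 0.5 0 0 0" --pt "0 0 0.5 0 0 0" --pt "0 0 0.5 0 0 0" --pt "0 0 0.5 0 0 0" --pt "0 0 0.5 0 0 0" --pt "0 0 0.5 0 0 0" --pt "0 0 0.5 0 0 0" --pt "0 0 0.5 0 0 0"

```text
clock: 42.0
tcp_pos: [0.5955, 0.073, 0.0685]
orientation: [0.492, 0.508, 0.494, -0.506]
wrist_force: [-4.4, 8.9, 0.8]
finger_gap: 0.0147
```

send_rows --pt "0 0 0 0 0 0" --pt "0 0 0 0 0 0" --pt "0 0 0 0 0 0" --pt "0 0 0 0 0 0" --pt "-5 0 0 0 0 0" --pt "-20 0 0 0 0 0" --pt "-45 0 0 0 0 0" --pt "-75 0 0 0 0 0" --pt "-105 0 0 0 0 0" --pt "-120 0 0 0 0 0" --claw 50

```text
clock: 43.25
tcp_pos: [0.5964, 0.0708, 0.1908]
orientation: [0.493, 0.508, 0.491, -0.506]
wrist_force: [0.0, 0.3, -0.1]
finger_gap: 0.0496
```

send_rows --pt "0 -20 0 0 0 0" --pt "0 -50 0 0 0 0" --pt "0 -85 0 0 0 0" --pt "0 -120 0 0 0 0" --pt "0 -150 0 0 0 0" --pt "0 -170 0 0 0 0" --pt "0 -180 0 0 0 0" --pt "0 -180 0 0 0 0" --pt "0 -180 0 0 0 0" --pt "0 -180 0 0 0 0"

```text
clock: 44.5
tcp_pos: [0.4161, 0.0762, 0.1877]
orientation: [0.492, 0.508, 0.492, -0.507]
wrist_force: [0.4, 0.1, -0.7]
finger_gap: 0.0497
```

```bash
python3 - <<'E'
from h import *
s=get_state();p,R=cur();print(s['clock'],p,s['wrist_force'],s['finger_gap'])
for n in('top','side'):
    c=cam(n);f=c[0];cv2.imwrite(f'pics/{n}20.png',f)
    b=f[184:220,195:297] if n=='top' else f[150:235,250:320]
    cv2.imwrite(f'pics/{n}21.png',cv2.convertScaleAbs(cv2.resize(b,None,fx=7,fy=7,interpolation=cv2.INTER_CUBIC),alpha=1.5))
    if n=='top':
        g=f.astype(int).sum(2)//3;print(g[204,215:270])
E
```

```text
44.5 [0.41614387 0.07620368 0.18770812] [ 0.36685729  0.11299873 -0.70761193] 0.04966670382969805
[ 49  36  64  76  69  70  71  82  79  74  76  74  70  50  45  47  51 105
 129 129 129 127 130 130 128 128 104  94  91 109 108 107 129 129 129 130
 129  94  64  57  70  78  70  79  71  80  72  75  88 101  57  50  51  49
  50]
```

View pics/top21.png

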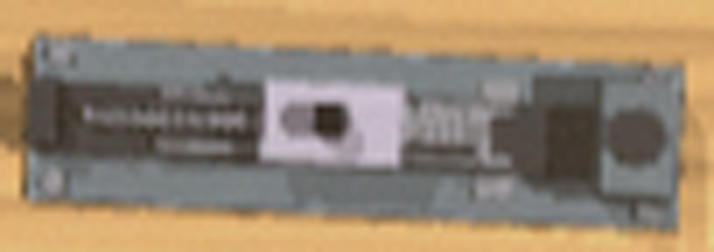

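View pics/side21.png

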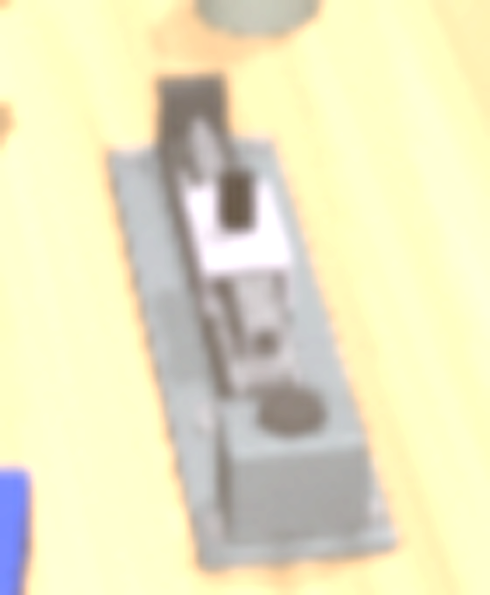

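View pics/top20.png

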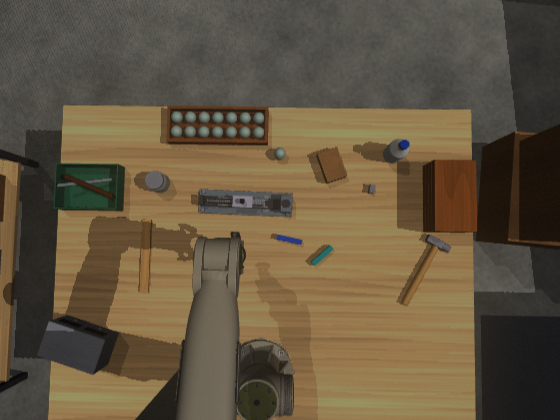

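The cap front edge is now at u≈252, which is magazine x ≈ 44–45 mm, so the rail is closed. The strip lies flat behind the stop, and the other items are where they started. Handing in.

```bash
python3 - <<'E'
from h import *
d=np.load('top0.npz');T=(d['f'],d['K'],d['R'],d['t'])
print('cap front magx',ray(T,251.8,202,.059)[1]+.007)
print(job.hand_in())
E
```

```text
cap front magx 0.045498621130917086
the job is handed in; nothing more can be done
None
```

The stapler is reloaded: the steel strip is seated in the channel with the spring holding it against the nose stop, and the cover rail is closed over it. I handed the job in at about 44.5 s of the 58 s allowed; it reported no verdict.

- **Loading:** I found the follower by touch, pushed the strip back about 22–24 mm, and lowered it until it touched the channel floor. I then eased it forward onto the nose stop before letting go. While I was handling the strip, wrist force never read above about 9 N on any axis.
- **Cover rail:** I slid it by its tab until it stopped, with 7–9 N on the tab and no further movement. The top camera then put the cap's front edge at magazine x = 45.5 mm, against 45 mm for fully closed.
- **Last look:** the strip lay flat behind the stop, the other things on the bench looked unmoved, and the gripper was clear of everything.

**Readings that disagreed:**
- The side camera read about 2–3 mm off sideways compared with the top one, so I compared the strip and stapler within the same image.
- The tool drifted about 1 mm sideways during lowering, which I corrected.
- Near the end of closing, the gripper was pulling up on the tab with about 16 N. I lowered the tool slightly to relieve it before finishing.
- Forces were read only at the end of each move, so brief peaks in between were not seen.

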